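# Slide the jar to the capping station, seat the cap, ease it a quarter turn and hold it

## Task

By its red handle, slide the blue jar carrier along the rail until it clicks into the detent at the orange station mark, then screw the jar's white cap down (clockwise) until it bottoms out. Now unscrew it by a quarter turn so that the jar can breathe, and finish still gripping the cap there, without letting go. Leave everything else on the cart alone, the popper's switch included.

Things in the scene. Friction and masses are not known exactly. Their poses are not given: they have to be found in the camera images.
- rail: aluminium rail slide fixed to the cart top, base plate 170 x 420 x 12 mm. Origin at the centre of its underside, on the work surface; its y axis runs along the rail, from the right-hand end towards the station; z up.
- station (a point): the capping station, on the rail's centre line at the height of the top of the carrier's blue plate (38 mm above the work surface); an orange mark on each margin of the base plate shows it. A sprung ball clicks in there: it takes about 7 to 10 N to push into or out of it, and released within 5 mm of it the carrier centres itself to about 1 mm.
- carrier: blue plate 120 (x) by 100 (y) by 14 mm that slides along the rail, with a clear jar, 56 mm across, fixed upright on it. Origin at the centre of the plate's underside, 24 mm above the work surface, on the jar's axis; axes parallel to the rail's. An orange stripe runs up the jar's side facing the red handle.
- handle (a point): the red push handle on the carrier's -y side, 83 mm from the jar's axis: an upright bar 16 mm (x) by 24 mm (y), standing from 38 to 115 mm above the work surface. This point is on its axis, 97 mm above the work surface (18 mm below its top); axes parallel to the carrier's.
- carrier_slide (a joint): position of the carrier along the rail in m, growing in the +y direction of the rail: 0 at the right-hand end stop, 0.17 clicked in at the station, 0.23 at the far end stop. Starts between 0 and 0.05. Friction about 0.5 N.
- cap: white knurled cap, 58 mm across, 28 mm high, on a thread already started; it cannot be lifted off. Origin on its axis half-way up, 107 mm above the work surface when bottomed out, 1.27 mm higher per rad unscrewed. Turns about z. An orange line on its top runs from centre to rim along the cap's -y; bottomed out it points at the red handle and the cap's axes are parallel to the carrier's.
- cap_turn (a joint): turn of the cap in rad: 0 bottomed out (hard stop), growing as it is unscrewed, anticlockwise seen from above, up to 3.5. Starts between 1.95 and 3.0. Friction about 0.1 N m.
- popper_switch (a joint): metal toggle switch on the front of the black popper; 0 off as found, grows to 0.8. To be left alone.
- bowl_c (a point): centre of the speckled ceramic bowl on the white shelf, 144 mm across, 58 mm high. To be left alone.
- scoop_c (a point): centre of the cup of the stainless scoop on the white shelf, cup 56 mm across, 35 mm high, with a 100 mm handle. To be left alone.
- coaster_center (a point): centre of the round bamboo coaster, 96 mm across, 9 mm thick, on the cart top. To be left alone.
- mug_c (a point): centre of the blue mug, 80 mm across, 90 mm high, on the cart top. To be left alone.
- spare_jar_c (a point): centre of a spare clear jar with a dark lid, 60 mm across, 90 mm high, on the cart top. To be left alone.

How it is judged (in metres and radians):
On the way, in this order (a step that is already met when the one before it is completed fails the run):
1. the carrier is clicked in at the station (value of joint carrier_slide between 0.165 and 0.175 m and velocity of joint carrier_slide between -0.03 and 0.03 m/s), for 0.2 s.
2. the cap is screwed down until it bottoms out, with the carrier at the station (value of joint carrier_slide between 0.165 and 0.175 m and value of joint cap_turn below 0.09 rad), for 0.1 s.
At the end, for the whole second after the job is handed in: The carrier is at the station (slide within 5 mm of 0.17), the cap stands still a quarter turn (90 degrees, within 16 degrees) up from bottomed out, and the fingers still grip the cap with more than 2 N (value of joint carrier_slide between 0.165 and 0.175 m and value of joint cap_turn between 1.29 and 1.85 rad and velocity of joint cap_turn between -0.1 and 0.1 rad/s and contact force between the fingers and cap above 2 N); the arm keeps its last pose, push and grip.
It fails at once if one of the bystanders (bowl, scoop, coaster, mug, spare jar) is shifted by more than 20 mm (distance of any of bowl_c, scoop_c, coaster_center, mug_c, spare_jar_c from where it was at the start of the episode above 0.02 m).
It fails at once if the popper's switch is flipped (value of joint popper_switch above 0.25 rad).
It also fails if it takes over 61 s, if anything falls off the work surface, if the arm or the gripper's body presses on something with over 40 N, if the wrist force passes 120 N, or if a joint passes its speed limit or range.

## Robot

A 6-joint arm with a two-finger parallel gripper is mounted at the origin on the work surface. World frame = base frame: x ahead of the robot, y to its left, z up, the work surface at z = 0. Lengths are in mm, angles in rad, forces in N, time in s.
With the tool pointing down it reaches from about 275 to 1000 mm from the base axis. Payload 8.4 kg.
Tool frame: the origin (TCP) lies on the centre line of the jaws, within the pads' length; the fingertips stand 22 mm ahead of it and the grasp point (between the pads) lies 3 mm ahead of it; z points along the fingers, x is the direction in which the jaws open and shut, and the axes are right-handed (so a half turn about z gives the same grasp; the last joint's range is limited). The gripper opens to 85 mm and grips with 20 to 120 N. Pads are 22 mm wide; open, the fingers measure 114 mm over their backs; the gripper's body (76 mm by 85 mm) begins 54 mm behind the grasp point. The pads swing forward as they close: fully open they stand 13 mm farther back than shut.
Start: joints at [-1.153, 0.353, 1.633, -0, 1.155, -0.002], TCP at [254.735, -570.735, 253.281] pointing down, gripper open.
Joint ranges: [-2.63, 2.63], [-0.92, 2.1], [0.06, 2.66], [-1.3, 4.44], [0, 2.69], [-3.02, 3.02]. Speed limits (rad/s): [2.22, 2.22, 2.79, 3.14, 3.14, 3.14].

## Interface

Orientations are given as [roll, pitch, yaw] about the fixed x, y, z axes, in that order (R = Rz(yaw) Ry(pitch) Rx(roll)).
In Python, from rig import status, viewer, job gives the robot as it stands.
- The arm moves only by the tool send_rows, never from a script. Its argument "plan" is a list of rows, each a list of 3 entries, a list of its own where there are three numbers: the shift along the tool's x, y, z in m, then the turn, a rotation vector about the tool's x, y, z in rad, then the opening, from -1 (shut) to 1 (fully open). In form: [[[x, y, z], [rx, ry, rz], jaw], ...]. A call has exactly 5 rows; each row is the pose to reach, as a shift and turn from the pose measured when the call began, along the tool's axes at that moment; what a row does not reach only later rows make up. A row lasts 1/12 s, in which the tool goes at most 41.7 mm and 7.16 degrees, less where a joint would pass 70% of its speed; a pose out of reach is approached as far as the arm can. A call with a gripper value outside its range is refused whole. The fingers move at their own pace and stop on an object; "squeeze" is the grip in N (left out, the last holds). Time passes only in rows, so rows that repeat a pose let the fingers close, or fill a call up. It gives the time, the measured TCP pose, the force and the opening at its end, in the units of the state.
- status.sense(): the state, without advancing time (a new reading comes with each control period).
- viewer.grab_frame(name): name is "side" or "top" or "wrist"; returns the picture (384x512x3 uint8, red, green, blue); there is no depth.
- viewer.camera_params(name): a dict with "intrinsics" (3x3 intrinsics, pixels), "xyz" and "orientation" of the camera in the world. Camera axes: x right, y down, z forward; pixel columns grow to the right and rows downward; lengths in mm; the calibration is good to about 2 mm. A picture is of the moment at which its call begins: read the wrist's pose just before it. camera_params takes no time and is no camera call; for the wrist camera it gives the pose at the moment of the call.
- job.sign_off(): hands the job in, once; it reports no verdict.
Trained networks look in the newest picture that a camera, given by its name, has taken for a name from the list of things; names that differ only in an ending like _2 or _b are one class to them, and where a whole thing is asked for, a point or a joint stands for the part that bears it (a point fixed in the world has none). Each returns a list of dicts, best first, with "p" (0 to 1); they miss things now and then, are a little off and sometimes report something else, mostly with a low value. They report only what shows in the picture. A call takes as long as a camera call.
- viewer.cut_out(label, camera): "mask" (384x512 bool, what is visible of it) and "extent" ([left, top, width, height] in pixels, round what is visible of it).
The state is a dict: "clock": time; "qpos": joint angles; "qvel": joint speeds; "joint_efforts": joint torques, N m; "eef_pos": TCP position; "tcp_rot": TCP orientation; "contact_force": force on the tool from outside, world axes, zero at the start; "wrist_torque": the same for the moment, N m; "opening": opening from 0.0 (shut) to 1.0 (fully open).
Only numpy, scipy, OpenCV 4.12 (cv2) and the standard library are available. Lean on these libraries where they do the work, as an engineer would, in place of code of your own. Each camera call takes 0.05 s, during which the arm holds its last target.

## Working session

There is one attempt and no reset: what is moved stays moved. The work goes in short steps, Python scripts to look and compute and a tool call to move; the robot and the scene stay as the last step left them, time stands still between calls to the robot, and variables do not carry over. Pictures are saved under pics/ and viewed, and the job is handed in when it is done.

Besides the shell and the picture viewer there is one more tool, called after "Request:" by a JSON object that holds its "op" and its "data", one argument or row to a line. send_rows: Moves the arm, as the interface text tells. Its arguments: {"type":"object","properties":{"plan":{"type":"array"},"squeeze":{"type":"number"}},"required":["plan"]}

```bash
ls; mkdir -p pics
python3 - <<'E'
from rig import status, viewer
import cv2
s=status.sense(); print(s)
for n in ("top","side"):
    im=viewer.grab_frame(n); cv2.imwrite(f"pics/{n}0.png",cv2.cvtColor(im,cv2.COLOR_RGB2BGR))
    print(n,viewer.camera_params(n))
    for l in ("handle","cap","carrier","rail"):
        for d in viewer.cut_out(l,n)[:2]: print(n,l,round(d["p"],2),d["extent"])
E
```

```text
pics
{'clock': 0.0, 'qpos': array([-1.15342038e+00,  3.53658495e-01,  1.63414221e+00, -1.06753575e-05,
        1.15519455e+00, -2.38429275e-03]), 'qvel': array([ 4.39669120e-04, -7.50734874e-04,  4.90192184e-04, -4.62633822e-04,
        9.34826175e-04, -5.99580260e-05]), 'joint_efforts': array([ 3.70398709e-06, -6.05255413e+01, -3.42065406e+01,  5.16803811e-05,
        9.25630156e-03, -5.23994331e-06]), 'eef_pos': array([ 254.53756756, -570.32854471,  252.55174148]), 'tcp_rot': array([ 3.14158624e+00,  1.40261908e-03, -1.15103178e+00]), 'contact_force': array([-0.25799314, -0.17581907, -0.3612534 ]), 'wrist_torque': array([ 0.03280873, -0.03992839,  0.01742489]), 'opening': 0.9997209557090423}
top {'intrinsics': array([[420.19285516,   0.        , 254.73922882],
       [  0.        , 420.19285516, 192.37337728],
       [  0.        ,   0.        ,   1.        ]]), 'xyz': array([ 346.81620909,  -17.12968075, 1652.60263999]), 'orientation': array([-2.99783008, -0.00561818, -1.56433464])}
top handle 0.92 [262.7, 186.5, 39.6, 30.5]
top cap 0.51 [269.2, 190.2, 19.4, 15.5]
top carrier 0.57 [258.9, 182.5, 43.9, 37.8]
top rail 0.83 [193.6, 174.9, 112.3, 66.7]
side {'intrinsics': array([[391.24017351,   0.        , 256.64750823],
       [  0.        , 391.24017351, 193.2644619 ],
       [  0.        ,   0.        ,   1.        ]]), 'xyz': array([ 151.10753617, 1019.0260421 ,  776.30434284]), 'orientation': array([-2.11327182,  0.02302527, -2.7888309 ])}
side handle 0.61 [251.1, 169.6, 33.4, 38.3]
side cap 0.72 [260.2, 168.8, 17.9, 18.0]
side cap 0.54 [191.0, 310.1, 37.0, 37.3]
side carrier 0.58 [249.0, 170.4, 34.1, 37.2]
side rail 0.79 [229.7, 167.9, 58.4, 95.7]
```

Run:
```python
import cv2
a=cv2.imread("pics/top0.png")[120:300,150:380]; cv2.imwrite("pics/top0z.png",cv2.resize(a,None,fx=3.4,fy=3.3,interpolation=cv2.INTER_CUBIC))
a=cv2.imread("pics/side0.png")[130:290,190:330]; cv2.imwrite("pics/side0z.png",cv2.resize(a,None,fx=3.6,fy=3.6,interpolation=cv2.INTER_CUBIC))
```

```text
(no output)
```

View pics/top0.png

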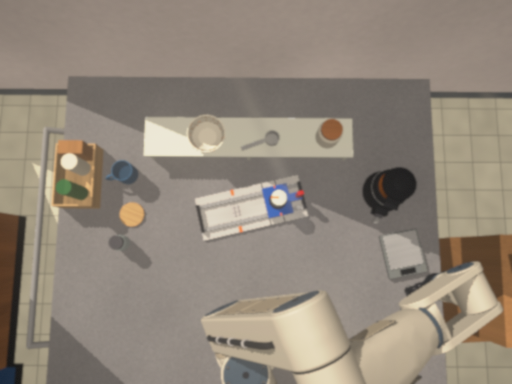

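View pics/side0.png

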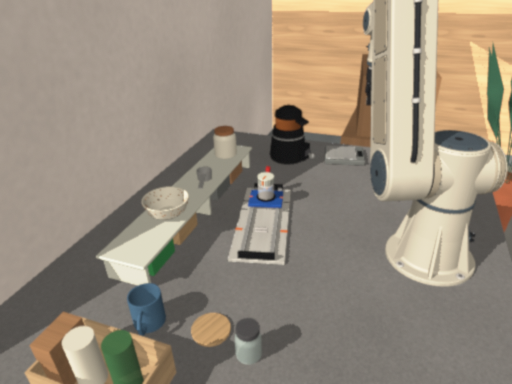

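```bash
sleep 0
```

```text
(no output)
```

View pics/top0z.png

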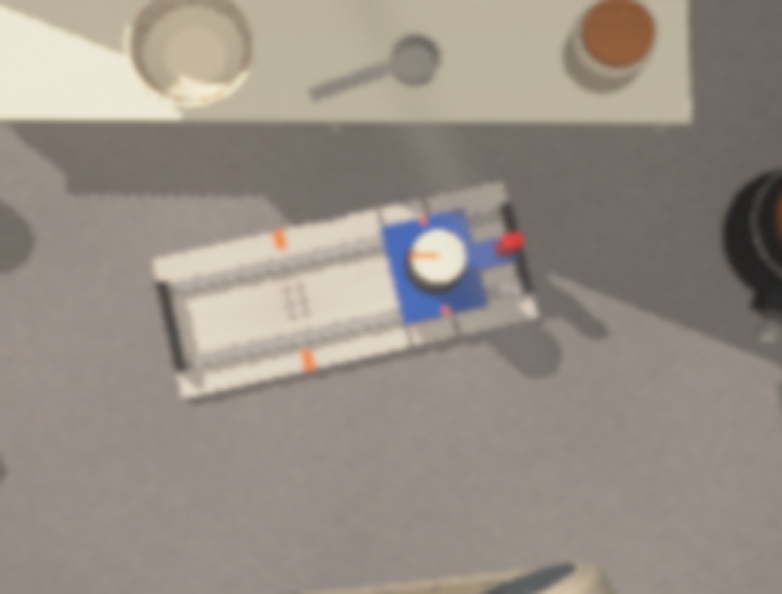

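View pics/side0z.png

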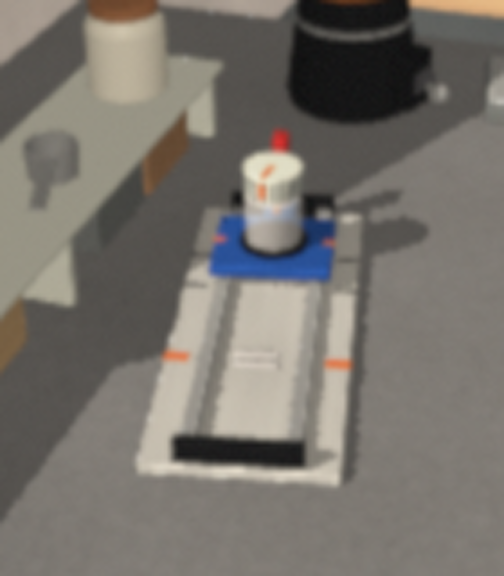

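The top view shows the rail with its orange marks at about px (232,193) and (241,229). The cap is at (279,198) and the red handle at (301,193). The cap line points away from the handle. Next I'll convert these to world positions.

```bash
cat > h.py <<'E'
import numpy as np, cv2
from scipy.spatial.transform import Rotation as R
from rig import status, viewer
def ray(cam,uv,P=None):
    P=P or viewer.camera_params(cam)
    d=np.linalg.inv(P["intrinsics"])@np.array([uv[0],uv[1],1.])
    return P["xyz"],R.from_euler("xyz",P["orientation"]).as_matrix()@d
def at(cam,uv,z,P=None):
    o,d=ray(cam,uv,P); return o+d*(z-o[2])/d[2]
def proj(cam,p,P=None):
    P=P or viewer.camera_params(cam)
    c=R.from_euler("xyz",P["orientation"]).as_matrix().T@(np.array(p)-P["xyz"]); q=P["intrinsics"]@c; return q[:2]/q[2]
def save(cam,name,box=None,f=1):
    im=cv2.cvtColor(viewer.grab_frame(cam),cv2.COLOR_RGB2BGR)
    if box: im=im[box[1]:box[3],box[0]:box[2]]
    cv2.imwrite("pics/"+name,cv2.resize(im,None,fx=f,fy=f,interpolation=cv2.INTER_CUBIC))
E
python3 - <<'E'
from h import *
z=lambda u,v:(150+u/3.4-.35,120+v/3.3-.35)
C=[at("top",z(*p),12)[:2] for p in [(152,260),(503,183),(537,315),(185,398)]]
print("corners",np.round(C,1), "ctr",np.mean(C,0).round(1))
for a,b in((0,1),(3,2),(0,3),(1,2)): 
    d=C[a]-C[b]; print(np.linalg.norm(d).round(1), np.degrees(np.arctan2(d[1],d[0])).round(1))
m=[at("top",z(*p),12)[:2] for p in [(280,240),(308,360)]]; print("marks",np.round(m,1),np.mean(m,0))
print("cap",at("top",z(437,257),124).round(1),"handle top",at("top",z(512,241),115).round(1))
s=lambda u,v:(190+u/3.6-.35,130+v/3.6-.35)
m=[at("side",s(*p),12)[:2] for p in [(176,356),(339,364)]]; print("side marks",np.round(m,1),np.mean(m,0))
C=[at("side",s(*p),12)[:2] for p in [(138,470),(341,482)]];print("side left corners",np.round(C,1))
print("cap",at("side",s(273,165),124).round(1),"handle",at("side",s(281,134),115).round(1))
# refine with colour centroid
for cam in("top","side"):
    im=viewer.grab_frame(cam).astype(int); hsv=cv2.cvtColor(im.astype(np.uint8),cv2.COLOR_RGB2HSV)
    x0,y0,x1,y1=(190,170,320,245) if cam=="top" else (225,160,300,270)
    for nm,lo,hi in(("orange",8,16),("red",-1,6)):
        mk=((hsv[...,0]>lo)&(hsv[...,0]<=hi)&(hsv[...,1]>130)&(hsv[...,2]>110)).astype(np.uint8)
        mm=np.zeros_like(mk); mm[y0:y1,x0:x1]=mk[y0:y1,x0:x1]
        n,l,st,c=cv2.connectedComponentsWithStats(mm)
        for i in range(1,n):
            if st[i,4]>3: print(cam,nm,st[i].tolist(),c[i].round(1),at(cam,c[i],12)[:2].round(1),at(cam,c[i],115)[:2].round(1))
E
```

```text
corners [[ 558.5  212.6]
 [ 654.9 -194.5]
 [ 495.9 -232.4]
 [ 395.3  170.5]] ctr [526.2 -11. ]
418.3 103.3
415.3 104.0
168.6 14.4
163.4 13.4
marks [[583.7  64.9]
 [440.8  30.8]] [512.25738804  47.8048877 ]
cap [ 549.7 -110.4  124. ] handle top [ 569.5 -192.7  115. ]
side marks [[584.8  64.9]
 [439.8  29.5]] [512.3097956  47.2395343]
side left corners [[554.  220.8]
 [392.2 181.6]]
cap [ 551.3 -113.9  124. ] handle [ 570.8 -194.8  115. ]
top orange [231, 190, 2, 5, 7] [231.6 191.9] [585.8  66.6] [570.8  61.3]
top orange [240, 227, 2, 5, 8] [240.4 229.4] [438.4  30.2] [432.6  27.2]
top red [297, 190, 7, 6, 29] [300.2 192.7] [ 584.4 -204.3] [ 569.5 -192.5]
side orange [236, 228, 6, 2, 11] [238.7 228.5] [584.4  64.3] [526. 193.]
side orange [281, 230, 6, 2, 12] [283.5 230.5] [441.2  28.5] [402.1 162. ]
side red [265, 166, 5, 6, 26] [267.3 168.6] [ 632.7 -368.5] [ 567.8 -181.5]
```

```bash
cat >> h.py <<'E'
def togo(p,yaw):
    s=status.sense(); M=R.from_euler("xyz",s["tcp_rot"])
    t=R.from_euler("xyz",[np.pi,0,yaw])
    print("clk",round(s["clock"],2),"pos",s["eef_pos"].round(1),"rot",s["tcp_rot"].round(3),"F",s["contact_force"].round(1),"q",s["qpos"].round(2),"op",round(s["opening"],3))
    print("shift m",(M.inv().apply(np.array(p)-s["eef_pos"])/1000).round(4),"rotvec",(M.inv()*t).as_rotvec().round(4))
E
python3 -c "
from h import *
togo([569.7,-193,200],-1.333)"
```

```text
clk 0.6 pos [ 254.8 -570.7  253.3] rot [-3.142 -0.    -1.151] F [-0.1  0.3 -0.6] q [-1.15  0.35  1.63  0.    1.16 -0.  ] op 0.998
shift m [-0.2166 -0.4415  0.0533] rotvec [-0.00e+00 -1.00e-04  1.82e-01]
```

Request:
{"op": "send_rows", "data": {
  "plan": [
    [[-0.217,-0.4415,0.053],[0,0,0.182],0.18],
    [[-0.217,-0.4415,0.053],[0,0,0.182],0.18],
    [[-0.217,-0.4415,0.053],[0,0,0.182],0.18],
    [[-0.217,-0.4415,0.053],[0,0,0.182],0.18],
    [[-0.217,-0.4415,0.053],[0,0,0.182],0.18]
  ],
  "squeeze": 60
}}

```text
clock: 1.02
eef_pos: [387.7, -410.6, 231.0]
tcp_rot: [-3.141, -0.0, -1.334]
contact_force: [0.8, 0.1, -0.2]
opening: 0.592
```

```bash
python3 -c "
from h import *
togo([569.7,-193,200],-1.333)"
```

```text
clk 1.02 pos [ 387.7 -410.6  231. ] rot [-3.141 -0.    -1.334] F [ 0.8  0.1 -0.2] q [-0.82  0.28  1.79  0.    1.07  0.52] op 0.592
shift m [-0.1688 -0.228   0.031 ] rotvec [-0.0003 -0.0004 -0.0007]
```

Request:
{"op": "send_rows", "data": {
  "plan": [
    [[-0.169,-0.228,0.031],[0,0,0],0.18],
    [[-0.169,-0.228,0.031],[0,0,0],0.18],
    [[-0.169,-0.228,0.031],[0,0,0],0.18],
    [[-0.169,-0.228,0.031],[0,0,0],0.18],
    [[-0.169,-0.228,0.031],[0,0,0],0.18]
  ]
}}

```text
clock: 1.43
eef_pos: [520.6, -251.2, 208.6]
tcp_rot: [-3.141, -0.001, -1.334]
contact_force: [0.1, -1.1, 0.6]
opening: 0.587
```

```bash
python3 -c "
from h import *
togo([569.7,-193,200],-1.333)"
```

```text
clk 1.43 pos [ 520.6 -251.2  208.6] rot [-3.141e+00 -1.000e-03 -1.334e+00] F [ 0.1 -1.1  0.6] q [-0.45  0.33  1.78 -0.    1.03  0.88] op 0.587
shift m [-0.045  -0.0614  0.0086] rotvec [-0.0007 -0.0008 -0.0007]
```

Request:
{"op": "send_rows", "data": {
  "plan": [
    [[-0.045,-0.0614,0.0086],[0,0,0],0.18],
    [[-0.045,-0.0614,0.0086],[0,0,0],0.18],
    [[-0.045,-0.0614,0.0086],[0,0,0],0.18],
    [[-0.045,-0.0614,0.0086],[0,0,0],0.18],
    [[-0.045,-0.0614,0.0086],[0,0,0],0.18]
  ]
}}

```text
clock: 1.85
eef_pos: [569.4, -193.0, 199.9]
tcp_rot: [-3.141, -0.001, -1.333]
contact_force: [1.0, 0.2, -0.4]
opening: 0.588
```

Run:
```python
from h import *
togo([569.7,-193,97],-1.333)
P=viewer.camera_params("wrist"); save("wrist","w1.png")
print(P)
for l in ("handle","cap"):
    for d in viewer.cut_out(l,"wrist")[:2]:print(l,d["p"],d["extent"])
print(proj("wrist",[569.7,-193,115],P),proj("wrist",[550.3,-112,124.5],P))
```

```text
clk 1.85 pos [ 569.4 -193.   199.9] rot [-3.141e+00 -1.000e-03 -1.333e+00] F [ 1.   0.2 -0.4] q [-0.33  0.37  1.74 -0.    1.03  1.  ] op 0.588
shift m [-1.000e-04 -2.000e-04  1.029e-01] rotvec [-0.0001 -0.0009  0.0003]
{'intrinsics': array([[289.06991269,   0.        , 252.43129015],
       [  0.        , 289.06991269, 192.42986897],
       [  0.        ,   0.        ,   1.        ]]), 'xyz': array([ 643.65336762, -175.51225232,  321.8032147 ]), 'orientation': array([ 2.83624080e+00, -1.84060660e-03, -1.33330803e+00])}
handle 0.74 [98.3, 119.6, 175.9, 127.0]
cap 0.72 [99.5, 166.5, 89.9, 79.6]
[251.40393127 205.9663466 ] [137.17418803 210.27817225]
```

View pics/w1.png

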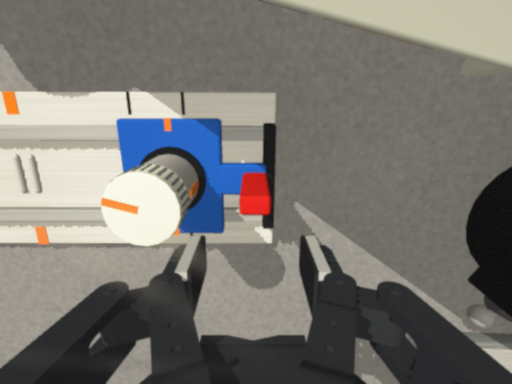

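The handle top is at about (255,205), between the jaw fingers and within a few mm of the prediction. The cap line at (120,206) points left, away from the handle. I'll go down now.

Request:
{"op": "send_rows", "data": {
  "plan": [
    [[0.001,0,0.04],[0,0,0],0.18],
    [[0.002,0,0.075],[0,0,0],0.18],
    [[0.002,0,0.103],[0,0,0],0.18],
    [[0.002,0,0.103],[0,0,0],0.18],
    [[0.002,0,0.103],[0,0,0],0.18]
  ]
}}

```text
clock: 2.42
eef_pos: [568.1, -196.6, 96.5]
tcp_rot: [3.14, 0.001, -1.337]
contact_force: [-0.6, -0.4, 0.5]
opening: 0.592
```

Request:
{"op": "send_rows", "data": {
  "plan": [
    [[0,0,0],[0,0,0],-1],
    [[0,0,0],[0,0,0],-1],
    [[0,0,0],[0,0,0],-1],
    [[0,0,0],[0,0,0],-1],
    [[0,0,0],[0,0,0],-1]
  ],
  "squeeze": 60
}}

```text
clock: 2.83
eef_pos: [569.0, -197.3, 98.7]
tcp_rot: [-3.142, -0.001, -1.337]
contact_force: [-1.9, -1.1, 8.5]
opening: 0.277
```

Run:
```python
from h import *
u=np.array([-np.sin(.237),np.cos(.237)])
st=np.array([512.3,47.5]); h=st-83*u; print(h)
togo([*h,97],-1.333)
P=viewer.camera_params("wrist"); save("wrist","w2.png")
```

```text
[531.78736642 -33.17987698]
clk 2.83 pos [ 569.  -197.3   98.7] rot [-3.142e+00 -1.000e-03 -1.337e+00] F [-1.9 -1.1  8.5] q [-0.34  0.5   1.8  -0.    0.84  1.  ] op 0.277
shift m [-0.1682 -0.0019  0.0015] rotvec [-0.0001 -0.001  -0.0036]
```

View pics/w2.png

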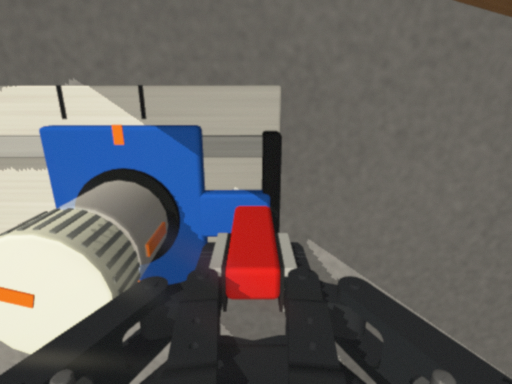

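The handle is gripped: the red bar sits between the pads at (253,255) and the opening is 23.5 mm. I'll slide it along the rail.

Request:
{"op": "send_rows", "data": {
  "plan": [
    [[-0.02,0,0],[0,0,0],-1],
    [[-0.045,0,0],[0,0,0],-1],
    [[-0.07,0,0],[0,0,0],-1],
    [[-0.095,0,0],[0,0,0],-1],
    [[-0.115,0,0],[0,0,0],-1]
  ]
}}

```text
clock: 3.3
eef_pos: [541.8, -84.0, 98.8]
tcp_rot: [-3.141, -0.001, -1.336]
contact_force: [1.8, -0.2, -10.1]
opening: 0.269
```

Run:
```python
from h import *
togo([531.8,-33.2,98.7],-1.333)
```

```text
clk 3.3 pos [541.8 -84.   98.8] rot [-3.141e+00 -1.000e-03 -1.336e+00] F [  1.8  -0.2 -10.1] q [-0.16  0.43  1.92 -0.    0.79  1.18] op 0.269
shift m [-0.0517 -0.0021  0.    ] rotvec [-0.0004 -0.001  -0.0034]
```

Request:
{"op": "send_rows", "data": {
  "plan": [
    [[-0.015,0,0],[0,0,0],-1],
    [[-0.03,0,0],[0,0,0],-1],
    [[-0.043,0,0],[0,0,0],-1],
    [[-0.0515,0,0],[0,0,0],-1],
    [[-0.0515,0,0],[0,0,0],-1]
  ]
}}

```text
clock: 3.72
eef_pos: [529.5, -32.9, 98.8]
tcp_rot: [-3.141, -0.001, -1.335]
contact_force: [1.2, -1.6, -14.2]
opening: 0.267
```

Run:
```python
from h import *
togo([531.8,-33.2,98.7],-1.333)
save("wrist","w3.png"); save("top","top3.png",(150,120,350,270),4)
```

```text
clk 3.72 pos [529.5 -32.9  98.8] rot [-3.141e+00 -1.000e-03 -1.335e+00] F [  1.2  -1.6 -14.2] q [-0.06  0.41  1.96 -0.    0.77  1.27] op 0.267
shift m [ 0.0008 -0.0022  0.0001] rotvec [-0.0002 -0.0011 -0.0023]
```

View pics/w3.png

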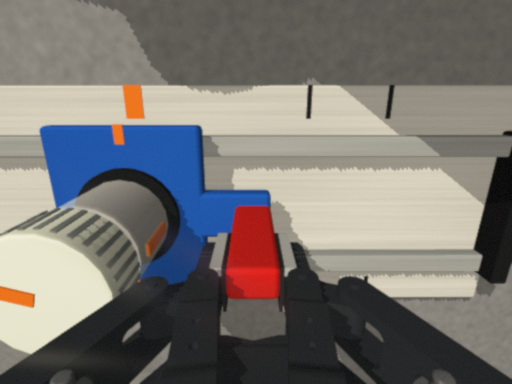

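View pics/top3.png

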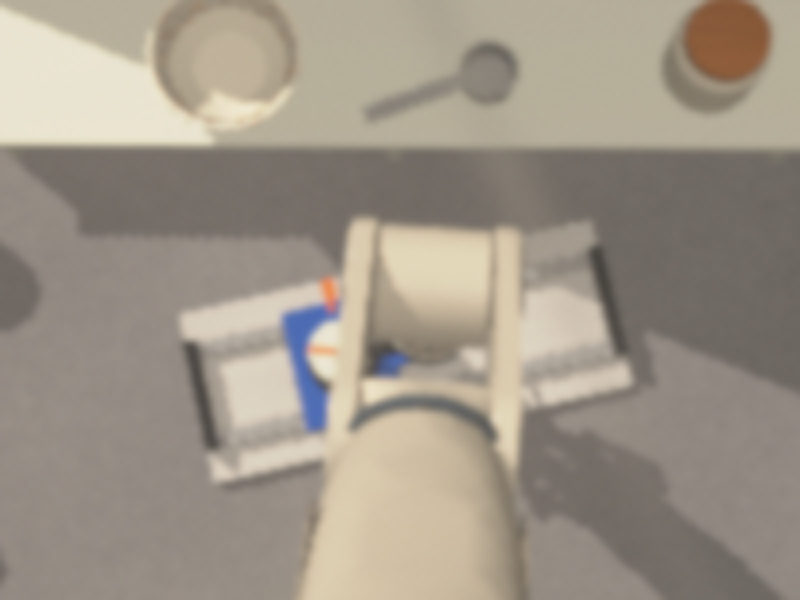

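Run:
```python
from h import *
im=cv2.imread("pics/w3.png"); hsv=cv2.cvtColor(im,cv2.COLOR_BGR2HSV)
mk=((hsv[...,0]>7)&(hsv[...,0]<18)&(hsv[...,1]>140)&(hsv[...,2]>100)).astype(np.uint8)
n,l,st,c=cv2.connectedComponentsWithStats(mk)
u=np.array([-np.sin(.237),np.cos(.237)])
for i in range(1,n):
    if st[i,4]>20:
        print(st[i],c[i].round(1))
        for z in (12,38): p=at("wrist",c[i],z)[:2]; print(z,p.round(1),(p@u).round(1))
print(np.array([512.3,47.5])@u)
s=status.sense(); print(s["eef_pos"][:2]@u+83)
```

```text
[123  85  21  34 584] [132.9 101.4]
12 [584.9  63. ] -76.1
38 [587.3  53. ] -86.3
[112 125  12  19 169] [117.8 133.9]
12 [560.4  71. ] -62.6
38 [565.8  60.1] -74.5
[146 222  19  35 252] [154.5 239.4]
12 [483.8  34.6] -80.0
38 [498.8  28.2] -89.7
[  0 287  34  20 448] [ 16.3 296.7]
12 [402.9 141.9] 43.3
38 [428.  122.2] 18.3
-74.10944168141314
-74.29827202083766
```

The plate mark at (118,134) is within about 2 mm of the rail mark at (133,101), which is inside the detent's capture range. I'll release so it can centre itself.

Request:
{"op": "send_rows", "data": {
  "plan": [
    [[0,0,0],[0,0,0],0.1],
    [[0,0,0],[0,0,0],0.1],
    [[0,0,0],[0,0,0],0.1],
    [[0,0,0],[0,0,0],0.1],
    [[0,0,0],[0,0,0],0.1]
  ]
}}

```text
clock: 4.23
eef_pos: [530.1, -34.2, 99.2]
tcp_rot: [-3.141, -0.001, -1.336]
contact_force: [0.0, 0.2, -0.2]
opening: 0.545
```

Run:
```python
from h import *
togo([529.5,-32.9,200],-1.333)
save("wrist","w4.png")
im=cv2.imread("pics/w4.png"); hsv=cv2.cvtColor(im,cv2.COLOR_BGR2HSV)
mk=((hsv[...,0]>7)&(hsv[...,0]<18)&(hsv[...,1]>140)&(hsv[...,2]>100)).astype(np.uint8)
n,l,st,c=cv2.connectedComponentsWithStats(mk)
u=np.array([-np.sin(.237),np.cos(.237)])
for i in range(1,n):
    if st[i,4]>20:
        print(st[i],c[i].round(1))
        for z in (12,38): p=at("wrist",c[i],z)[:2]; print(z,p.round(1),(p@u).round(1))
```

```text
clk 4.23 pos [530.1 -34.2  99.2] rot [-3.141e+00 -1.000e-03 -1.336e+00] F [ 0.   0.2 -0.2] q [-0.07  0.41  1.96 -0.    0.77  1.27] op 0.545
shift m [-0.0013  0.0002 -0.1008] rotvec [-0.0009 -0.0011 -0.0035]
[121  86  21  33 567] [131.  101.9]
12 [584.7  64.1] -75.0
38 [587.1  54. ] -85.4
[112 125  11  20 164] [117.5 134.1]
12 [560.5  71. ] -62.6
38 [566.   60.1] -74.5
[146 222  19  35 263] [154.6 239.4]
12 [484.1  34.3] -80.3
38 [499.   27.9] -90.0
[137 281   6   8  38] [139.4 284.5]
12 [439.3  41.2] -63.1
38 [459.8  34. ] -74.9
[  0 287  34  20 448] [ 16.3 296.9]
12 [402.9 141.9] 43.3
38 [427.9 122.1] 18.2
```

View pics/w4.png

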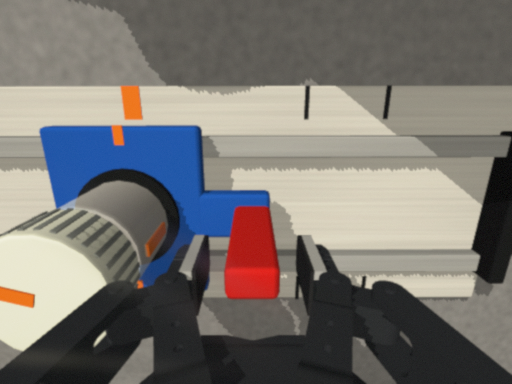

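The detent has centred it: the marks now agree to 0.5 mm. I'll lift, then go over the cap while rotating the wrist for a full clockwise stroke.

Request:
{"op": "send_rows", "data": {
  "plan": [
    [[0,0,-0.035],[0,0,0],0.1],
    [[0,0,-0.07],[0,0,0],0.1],
    [[0,0,-0.1],[0,0,0],0.1],
    [[-0.03,0,-0.1],[0,0,-0.1],1],
    [[-0.06,0,-0.1],[0,0,-0.22],1]
  ]
}}

```text
clock: 4.7
eef_pos: [517.6, 24.0, 201.5]
tcp_rot: [-3.137, -0.003, -1.115]
contact_force: [-0.5, 0.5, -1.8]
opening: 0.816
```

Request:
{"op": "send_rows", "data": {
  "plan": [
    [[0,0,0],[0,0,-0.12],1],
    [[0,0,0],[0,0,-0.24],1],
    [[0,0,0],[0,0,-0.36],1],
    [[0,0,0],[0,0,-0.48],1],
    [[0,0,0],[0,0,-0.61],1]
  ]
}}

```text
clock: 5.12
eef_pos: [517.6, 24.1, 201.6]
tcp_rot: [-3.139, -0.006, -0.504]
contact_force: [0.1, -0.1, -0.3]
opening: 1.0
```

Request:
{"op": "send_rows", "data": {
  "plan": [
    [[0,0,0],[0,0,-0.12],1],
    [[0,0,0],[0,0,-0.24],1],
    [[0,0,0],[0,0,-0.36],1],
    [[0,0,0],[0,0,-0.48],1],
    [[0,0,0],[0,0,-0.61],1]
  ]
}}

```text
clock: 5.53
eef_pos: [517.6, 24.0, 201.7]
tcp_rot: [3.14, -0.006, 0.107]
contact_force: [0.7, 1.0, -0.5]
opening: 1.0
```

Request:
{"op": "send_rows", "data": {
  "plan": [
    [[0,0,0],[0,0,-0.12],1],
    [[0,0,0],[0,0,-0.24],1],
    [[0,0,0],[0,0,-0.36],1],
    [[0,0,0],[0,0,-0.48],1],
    [[0,0,0],[0,0,-0.61],1]
  ]
}}

```text
clock: 5.95
eef_pos: [517.6, 24.0, 201.9]
tcp_rot: [3.137, -0.004, 0.718]
contact_force: [0.2, -0.7, -0.6]
opening: 0.998
```

Run:
```python
from h import *
togo([512.3,47,200],1.45)
```

```text
clk 5.95 pos [517.6  24.  201.9] rot [ 3.137 -0.004  0.718] F [ 0.2 -0.7 -0.6] q [ 0.04  0.24  1.91 -0.    0.98 -0.67] op 0.998
shift m [ 0.0111 -0.0208  0.0018] rotvec [ 0.0062 -0.0024 -0.7324]
```

Request:
{"op": "send_rows", "data": {
  "plan": [
    [[0.011,-0.021,0.001],[0.006,-0.002,-0.12],1],
    [[0.011,-0.021,0.001],[0.006,-0.002,-0.24],1],
    [[0.011,-0.021,0.001],[0.006,-0.002,-0.36],1],
    [[0.011,-0.021,0.001],[0.006,-0.002,-0.48],1],
    [[0.011,-0.021,0.001],[0.006,-0.002,-0.6],1]
  ]
}}

```text
clock: 6.37
eef_pos: [512.0, 47.1, 200.9]
tcp_rot: [3.141, -0.001, 1.324]
contact_force: [-0.2, 0.5, 0.1]
opening: 1.0
```

Request:
{"op": "send_rows", "data": {
  "plan": [
    [[0,0,0],[0,0,-0.1],1],
    [[0,0,0],[0,0,-0.13],1],
    [[0,0,0],[0,0,-0.13],1],
    [[0,0,0],[0,0,-0.13],1],
    [[0,0,0],[0,0,-0.13],1]
  ]
}}

```text
clock: 6.78
eef_pos: [512.0, 47.1, 200.9]
tcp_rot: [3.141, -0.001, 1.452]
contact_force: [0.1, -0.2, 0.4]
opening: 0.997
```

Run:
```python
from h import *
togo([512.3,47,200],1.45)
P=viewer.camera_params("wrist"); save("wrist","w5.png")
for d in viewer.cut_out("cap","wrist")[:2]:
    ys,xs=np.nonzero(d["mask"]); print(d["p"],d["extent"],xs.mean(),ys.mean())
print(proj("wrist",[512.3,47,124.5],P),proj("wrist",[512.3,47,38],P))
```

```text
clk 6.78 pos [512.   47.1 200.9] rot [ 3.141e+00 -1.000e-03  1.452e+00] F [ 0.1 -0.2  0.4] q [ 0.09  0.24  1.92  0.    0.98 -1.36] op 0.997
shift m [-0.0001  0.0003  0.0009] rotvec [ 0.0004 -0.0007  0.0023]
0.81 [215.0, 168.2, 77.4, 79.4] 252.91456151160403 206.89525569932223
[253.63697094 211.6574755 ] [253.3443382  180.84812846]
```

View pics/w5.png

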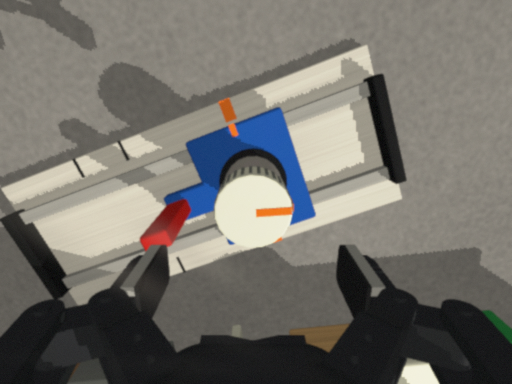

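The cap top is centred at (253.7,211), matching the prediction to within 1 px. The line points right, which gives a turn of about 2.8 rad. I'll go down and grip.

Request:
{"op": "send_rows", "data": {
  "plan": [
    [[0,0,0.035],[0,0,0],1],
    [[0,0,0.065],[0,0,0],1],
    [[0,0,0.085],[0,0,0],1],
    [[0,0,0.093],[0,0,0],1],
    [[0,0,0.093],[0,0,0],1]
  ]
}}

```text
clock: 7.3
eef_pos: [510.9, 47.0, 106.3]
tcp_rot: [-3.139, 0.0, 1.452]
contact_force: [0.5, 0.4, -0.1]
opening: 0.999
```

Request:
{"op": "send_rows", "data": {
  "plan": [
    [[0,0,0],[0,0,0],-1],
    [[0,0,0],[0,0,0],-1],
    [[0,0,0],[0,0,0],-1],
    [[0,0,0],[0,0,0],-1],
    [[0,0,0],[0,0,0],-1]
  ],
  "squeeze": 50
}}

```text
clock: 7.72
eef_pos: [511.8, 47.1, 107.6]
tcp_rot: [-3.141, -0.0, 1.452]
contact_force: [-1.1, 0.1, 7.6]
opening: 0.665
```

Run:
```python
from h import *
togo([512.3,47,107],1.45); print(status.sense()["wrist_torque"])
save("wrist","w6.png")
```

```text
clk 7.72 pos [511.8  47.1 107.6] rot [-3.141 -0.     1.452] F [-1.1  0.1  7.6] q [ 0.09  0.38  1.99  0.    0.78 -1.36] op 0.665
shift m [-0.0001  0.0005  0.0006] rotvec [-0.0006 -0.0005  0.0023]
[-0.00076665  0.13347724 -0.08162258]
```

View pics/w6.png

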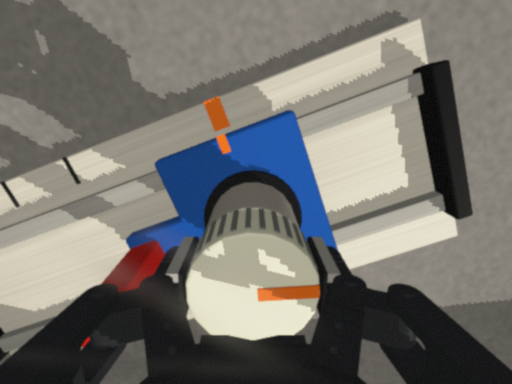

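Gripped, with the pads on the knurling at both sides. I'll screw it down, lowering the tool with the thread.

Request:
{"op": "send_rows", "data": {
  "plan": [
    [[0,0,0.00015],[0,0,0.12],-1],
    [[0,0,0.0003],[0,0,0.24],-1],
    [[0,0,0.00045],[0,0,0.36],-1],
    [[0,0,0.0006],[0,0,0.48],-1],
    [[0,0,0.00076],[0,0,0.6],-1]
  ]
}}

```text
clock: 8.18
eef_pos: [512.2, 47.3, 107.2]
tcp_rot: [-3.142, -0.001, 0.846]
contact_force: [1.7, 0.9, -4.6]
opening: 0.665
```

Run:
```python
from h import *
togo([512.3,47,107],1.45); print(status.sense()["wrist_torque"])
save("wrist","w7.png")
```

```text
clk 8.18 pos [512.2  47.3 107.2] rot [-3.142e+00 -1.000e-03  8.460e-01] F [ 1.7  0.9 -4.6] q [ 0.09  0.38  1.99  0.    0.77 -0.76] op 0.665
shift m [-0.0001  0.0002  0.0002] rotvec [ 2.000e-04 -1.000e-03 -6.035e-01]
[ 0.14044912 -0.29004948  0.1377724 ]
```

View pics/w7.png

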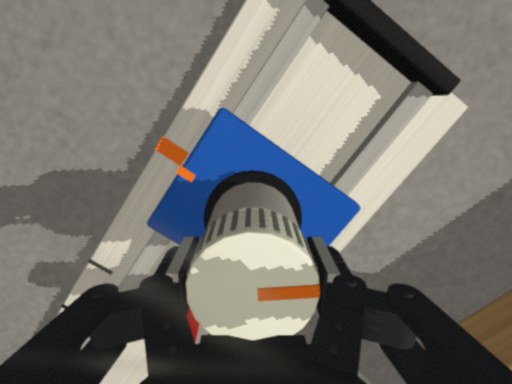

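The cap turns with the tool: the line stays at (290,293) in the gripper's view, with 0.14 N m of friction. I'll continue.

Request:
{"op": "send_rows", "data": {
  "plan": [
    [[0,0,0.00015],[0,0,0.12],-1],
    [[0,0,0.0003],[0,0,0.24],-1],
    [[0,0,0.00045],[0,0,0.36],-1],
    [[0,0,0.0006],[0,0,0.48],-1],
    [[0,0,0.00076],[0,0,0.6],-1]
  ]
}}

```text
clock: 8.65
eef_pos: [512.8, 47.4, 106.5]
tcp_rot: [-3.141, -0.002, 0.235]
contact_force: [2.9, 1.4, -8.2]
opening: 0.666
```

Request:
{"op": "send_rows", "data": {
  "plan": [
    [[0,0,0.00015],[0,0,0.12],-1],
    [[0,0,0.0003],[0,0,0.24],-1],
    [[0,0,0.00045],[0,0,0.36],-1],
    [[0,0,0.0006],[0,0,0.48],-1],
    [[0,0,0.00076],[0,0,0.6],-1]
  ]
}}

```text
clock: 9.07
eef_pos: [513.4, 47.5, 105.8]
tcp_rot: [-3.139, -0.003, -0.368]
contact_force: [3.4, 1.2, -9.7]
opening: 0.667
```

Request:
{"op": "send_rows", "data": {
  "plan": [
    [[0,0,0.00015],[0,0,0.12],-1],
    [[0,0,0.0003],[0,0,0.24],-1],
    [[0,0,0.00045],[0,0,0.36],-1],
    [[0,0,0.0006],[0,0,0.48],-1],
    [[0,0,0.00076],[0,0,0.6],-1]
  ]
}}

```text
clock: 9.48
eef_pos: [513.8, 47.5, 105.0]
tcp_rot: [-3.137, -0.002, -0.97]
contact_force: [4.0, 0.4, -8.6]
opening: 0.667
```

Run:
```python
from h import *
togo([512.3,47,107],-1.35); print(status.sense()["wrist_torque"])
```

```text
clk 9.48 pos [513.8  47.5 105. ] rot [-3.137e+00 -2.000e-03 -9.700e-01] F [ 4.   0.4 -8.6] q [0.09 0.38 1.99 0.   0.77 1.06] op 0.667
shift m [-0.0005  0.0015 -0.002 ] rotvec [-0.0047 -0.0009  0.3798]
[-0.01453902 -0.47010356  0.14218374]
```

Request:
{"op": "send_rows", "data": {
  "plan": [
    [[0,0,0.0001],[0.002,0,0.1],-1],
    [[0,0,0.0002],[0.004,0,0.2],-1],
    [[0,0,0.0003],[0.004,0,0.28],-1],
    [[0,0,0.0004],[0.004,0,0.34],-1],
    [[0,0,0.0005],[0.004,0,0.38],-1]
  ]
}}

```text
clock: 9.9
eef_pos: [513.9, 47.4, 104.5]
tcp_rot: [-3.133, 0.001, -1.35]
contact_force: [3.0, 0.6, -6.9]
opening: 0.667
```

Run:
```python
from h import *
togo([512.3,47,107],-1.35); print(status.sense()["wrist_torque"])
save("wrist","w8.png")
```

```text
clk 9.9 pos [513.9  47.4 104.5] rot [-3.133e+00  1.000e-03 -1.350e+00] F [ 3.   0.6 -6.9] q [0.09 0.38 1.99 0.   0.76 1.44] op 0.667
shift m [ 0.      0.0017 -0.0025] rotvec [-0.0091  0.0006 -0.0002]
[-0.06997924 -0.21957003  0.0909197 ]
```

View pics/w8.png

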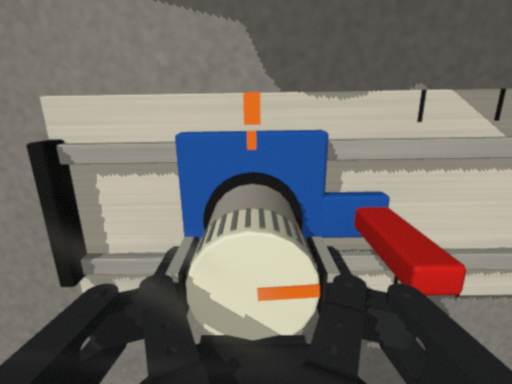

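Nearly down: the line now points towards the handle and the station marks are aligned at (251,108) and (251,140). I'll feel for the hard stop.

Request:
{"op": "send_rows", "data": {
  "plan": [
    [[0,0,0],[-0.008,0,0.02],-1],
    [[0,0,0],[-0.008,0,0.04],-1],
    [[0,0,0],[-0.008,0,0.06],-1],
    [[0,0,0],[-0.008,0,0.06],-1],
    [[0,0,0],[-0.008,0,0.06],-1]
  ]
}}

```text
clock: 10.37
eef_pos: [513.9, 47.4, 104.4]
tcp_rot: [-3.141, 0.001, -1.411]
contact_force: [1.0, -0.6, -8.0]
opening: 0.663
```

Run:
```python
from h import *
togo([512.3,47,107],-1.35); print(status.sense()["wrist_torque"])
```

```text
clk 10.37 pos [513.9  47.4 104.4] rot [-3.141e+00  1.000e-03 -1.411e+00] F [ 1.  -0.6 -8. ] q [0.09 0.39 1.99 0.   0.77 1.5 ] op 0.663
shift m [ 0.0002  0.0017 -0.0026] rotvec [-0.001   0.0009 -0.0613]
[-0.06214461 -0.32418995  0.07254184]
```

Request:
{"op": "send_rows", "data": {
  "plan": [
    [[0,0,0],[0,0,0.02],-1],
    [[0,0,0],[0,0,0.04],-1],
    [[0,0,0],[0,0,0.06],-1],
    [[0,0,0],[0,0,0.08],-1],
    [[0,0,0],[0,0,0.08],-1]
  ]
}}

```text
clock: 10.78
eef_pos: [513.9, 47.3, 104.4]
tcp_rot: [-3.141, 0.0, -1.491]
contact_force: [2.0, -0.2, -8.5]
opening: 0.668
```

Run:
```python
from h import *
togo([512.3,47,107],-1.35); print(status.sense()["wrist_torque"])
save("wrist","w9.png")
```

```text
clk 10.78 pos [513.9  47.3 104.4] rot [-3.141  0.    -1.491] F [ 2.  -0.2 -8.5] q [0.09 0.39 1.99 0.   0.77 1.58] op 0.668
shift m [ 0.0002  0.0016 -0.0026] rotvec [-0.0009  0.0002 -0.1408]
[-0.08830811 -0.33013717  1.99122757]
```

View pics/w9.png

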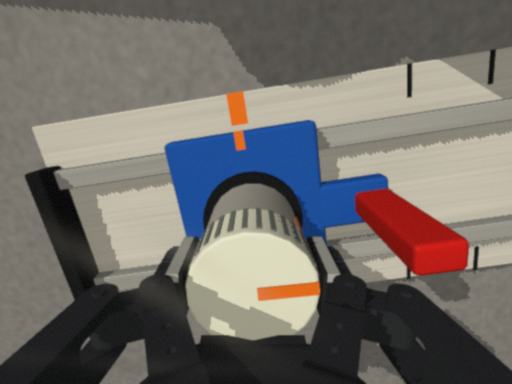

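Hard stop reached at 2 N m of torque. I'll back off a quarter turn, raising the tool with the thread.

Request:
{"op": "send_rows", "data": {
  "plan": [
    [[0,0,-0.00015],[0,0,-0.11],-1],
    [[0,0,-0.0003],[0,0,-0.22],-1],
    [[0,0,-0.00045],[0,0,-0.34],-1],
    [[0,0,-0.0006],[0,0,-0.46],-1],
    [[0,0,-0.00076],[0,0,-0.58],-1]
  ]
}}

```text
clock: 11.25
eef_pos: [513.8, 47.6, 105.1]
tcp_rot: [-3.14, 0.001, -0.907]
contact_force: [2.2, 0.5, -9.5]
opening: 0.668
```

Request:
{"op": "send_rows", "data": {
  "plan": [
    [[0,0,-0.00015],[0,0,-0.11],-1],
    [[0,0,-0.0003],[0,0,-0.22],-1],
    [[0,0,-0.00045],[0,0,-0.34],-1],
    [[0,0,-0.0006],[0,0,-0.46],-1],
    [[0,0,-0.00076],[0,0,-0.58],-1]
  ]
}}

```text
clock: 11.67
eef_pos: [513.4, 47.7, 105.8]
tcp_rot: [-3.139, 0.001, -0.324]
contact_force: [0.4, -0.5, -8.5]
opening: 0.666
```

Run:
```python
from h import *
togo([513.3,47.3,106.3],0.09); print(status.sense()["wrist_torque"])
save("wrist","w10.png")
```

```text
clk 11.67 pos [513.4  47.7 105.8] rot [-3.139e+00  1.000e-03 -3.240e-01] F [ 0.4 -0.5 -8.5] q [0.09 0.38 1.99 0.   0.77 0.41] op 0.666
shift m [ 0.0001  0.0004 -0.0005] rotvec [-0.0026  0.0007 -0.4141]
[ 0.06388746 -0.1035267  -0.10950162]
```

View pics/w10.png

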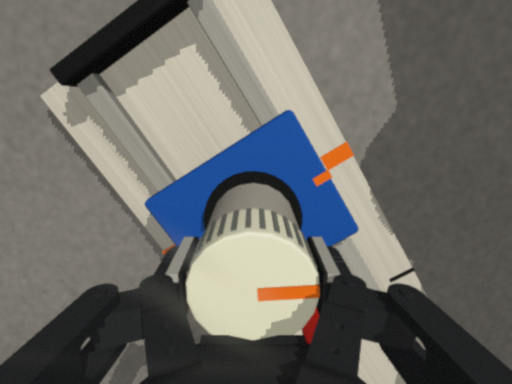

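Request:
{"op": "send_rows", "data": {
  "plan": [
    [[0,0,-0.00015],[0,0,-0.12],-1],
    [[0,0,-0.0003],[0,0,-0.24],-1],
    [[0,0,-0.00045],[0,0,-0.34],-1],
    [[0,0,-0.0005],[0,0,-0.41],-1],
    [[0,0,-0.00055],[0,0,-0.44],-1]
  ]
}}

```text
clock: 12.13
eef_pos: [512.9, 47.9, 106.3]
tcp_rot: [-3.138, 0.001, 0.124]
contact_force: [-1.4, 1.0, -6.8]
opening: 0.668
```

Request:
{"op": "send_rows", "data": {
  "plan": [
    [[0,0,0],[0,0,0],-1],
    [[0,0,0],[0,0,0],-1],
    [[0,0,0],[0,0,0],-1],
    [[0,0,0],[0,0,0],-1],
    [[0,0,0],[0,0,0],-1]
  ]
}}

```text
clock: 12.55
eef_pos: [512.8, 47.9, 106.3]
tcp_rot: [-3.138, 0.001, 0.122]
contact_force: [0.7, 1.1, -6.8]
opening: 0.668
```

Run:
```python
from h import *
togo([513.3,47.3,106.3],0.11); s=status.sense();print(s["wrist_torque"],s["qvel"].round(3))
save("wrist","w11.png")
im=cv2.imread("pics/w11.png"); hsv=cv2.cvtColor(im,cv2.COLOR_BGR2HSV)
mk=((hsv[...,0]>7)&(hsv[...,0]<18)&(hsv[...,1]>140)&(hsv[...,2]>100)).astype(np.uint8)
n,l,st,c=cv2.connectedComponentsWithStats(mk)
for i in range(1,n):
    if st[i,4]>30:
        ys,xs=np.nonzero(l==i); z={}
        print(st[i],c[i].round(1),[at("wrist",c[i],h)[:2].round(1) for h in (12,38,123)])
        if st[i,1]>270 :
            # endpoints of line on cap top
            a=[xs.min(),ys[xs<=xs.min()+2].mean()];b=[xs.max()-4,ys[abs(xs-xs.max()+4)<=2].mean()]
            A,B=at("wrist",a,123),at("wrist",b,123); t=np.arctan2(*(B-A)[[1,0]]); print("line world",t,"turn",t+1.333,A,B)
```

```text
clk 12.55 pos [512.8  47.9 106.3] rot [-3.138e+00  1.000e-03  1.220e-01] F [ 0.7  1.1 -6.8] q [ 0.09  0.38  1.99  0.01  0.78 -0.04] op 0.668
shift m [0.0004 0.0006 0.    ] rotvec [-0.0036  0.001   0.0119]
[ 0.0789021  -0.22193324 -0.0775293 ] [ 0.     0.001 -0.001  0.     0.001 -0.005]
[337 187  25  17 347] [349.5 194.9] [array([587.2,  63.1]), array([577.2,  70.3]), array([544.3,  93.8])]
[323 205  17   9 120] [331.3 209.4] [array([575.5,  49.5]), array([566.8,  58.3]), array([538.5,  87.1])]
[146 208  38  23 408] [162.  218.7] [array([441.4,  24.9]), array([448.9,  36.7]), array([473.2,  75.1])]
[258 285  62  16 751] [288.8 292.4] [array([554.1, -31.6]), array([548. , -13.1]), array([528.1,  47.6])]
line world 0.1867455958578963 turn 1.5197455958578963 [515.14825016  45.13379701 123.        ] [539.13916323  49.66681195 123.        ]
```

View pics/w11.png

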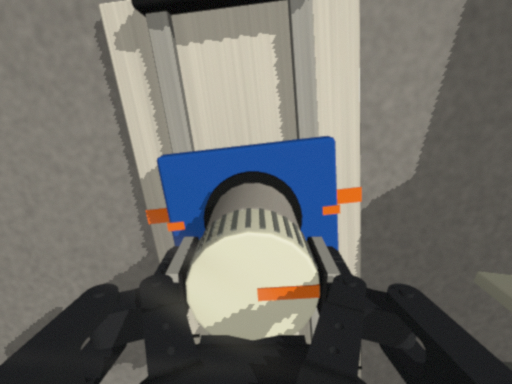

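Both checks fit. The image gives a turn of 1.52 rad and the stop estimate gives 1.55–1.6. The carrier mark and the rail mark agree to about 0.1 mm, and the grip is still holding.

```bash
python3 -c "
from rig import job
print(job.sign_off())"
```

```text
the job is handed in; nothing more can be done
None
```

I slid the carrier to the station by its handle, screwed the cap down to its hard stop, backed it off a quarter turn and handed the job in with the cap still gripped. `job.sign_off()` reported no verdict, so the result rests on my own last checks, at 12.6 s of the 61 s allowed.

- **Carrier:** the plate and rail marks agreed to about 0.1 mm in the last wrist picture, so it is at the station. After I released the handle earlier, they had agreed to about 0.5 mm.
- **Bottoming out:** I felt the stop as about 2 N m of wrist torque, against the usual 0.1 or so. The line on the cap also shifted slightly in the gripper's view, so the grip wound up elastically by about 0.06 rad. The shift was gone after I backed off.
- **Quarter turn:** the orange line gives 1.52 rad and the tool rotation from the stop gives about 1.55–1.6 rad. They differ by up to 0.08 rad, but both are inside the 1.29–1.85 band.
- **Grip:** I commanded 50 N and the jaws were still on the cap at a 57 mm opening. The arm was standing still, with a steady vertical force of about 7 N on the tool. I did not measure the contact force on the cap directly.
- **Bystanders and switch:** the arm stayed clear of them, but I did not measure their positions again at the end.

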